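# Turn the spray stand to its mark and lock it

### The job

Take the black handle and turn the panel on the spray stand round until the handle stands in line with the red mark on the base board, then lock the turntable there with its push-push lock, the tooth fully down in the notch. The lock may be on or off to begin with and that is hard to see, so find out by feel, release it if it is on, and never force the turntable against the lock or press hard on the lock's cap. Leave the fresh primer on the panel untouched and everything else where it stands.

Things in the scene. Friction and masses are not known exactly. Their poses are not given: they have to be found in the camera images.
- stand: Spray stand fixed to the bench: black base board 275 x 305 x 18 mm under a turntable disc 224 mm across, top at z = 42 mm. Origin on the disc's upright axis at bench level, z up. Unlocked, the disc turns freely (1 N at the handle), to 20 degrees past the mark. The lock's grey housing (x -23 to 23, y -168 to -82, top z = 84 mm) overhangs the rim. At the mark the handle is at x = -90, y = 0 mm here.
- handle (a point): Top centre of the turning handle, a black upright post 16 mm across on the disc, 90 mm from the axis, from z = 42 to 92 mm (this point). It starts 54 to 109 degrees from the mark, on the stand's +y side, and comes to the mark anticlockwise seen from above. The panel's taped edge is 48 mm from the post's centre.
- panel (a point): Top centre of the grey primed panel with cream tape round its edge, 69 mm above the bench on the disc's axis; it turns with the disc. With its tape it is 80 x 124 mm, within 72 mm of the axis. The primer is fresh: do not touch.
- mark (a point): Middle of the red mark, a line 32 x 7 mm painted on the base board, 131 mm from the axis along the stand's -x direction, 19 mm above the bench. The handle is at the mark when it lies on the line from the axis to this point.
- lock_top (a point): Top centre of the lock's round black cap (26 mm across) when fully out, 104 mm above the bench, 100 mm from the axis to the stand's -y; this point does not follow the cap. The cap goes down 12 mm to its stop, against 3 N rising to 8 N. Each press to the stop and let go turns the lock on (cap stays 6 mm down) or off (cap comes fully out). A press short of the stop may not click. It starts on or off, at random. Keep below 50 N, with a margin for the stop's jolt.
- bush (a point): Brass bush under the lock's housing, 98 mm from the axis on the stand's -y side, where the lock's sprung 7 mm tooth meets the rim. The rim has 8 notches 45 degrees apart (9 mm wide), one for the mark. Lock on: in a notch the tooth holds the disc with 1 degree of play; between notches it drags, the disc still turns, and it drops into the next notch and stops it dead. Keep its load below 45 N.
- jar_white: A white paint jar with black cap, 42 mm across, 62 mm high; origin at the middle of its underside. A bystander.
- jar_orange: An orange paint jar with black cap, 42 mm across, 62 mm high; origin at the middle of its underside. A bystander.
- vial: A small blue paint vial, 25 mm across, 48 mm high, standing on the base board's corner farthest to +x, +y of the stand; origin at the middle of its underside. A bystander.
- tape_roll: A roll of cream masking tape lying flat, 100 mm across, 24 mm high; origin at the middle of its underside. A bystander.
- clean_cup: A steel cup, 80 mm across, 75 mm high; origin at the middle of its underside. A bystander.
- spare_panel: A grey primed panel lying flat, 70 x 110 x 4 mm; origin at the middle of its underside. A bystander.
- knife: A thin craft knife lying down, 142 mm long, 9 mm thick; origin at the middle of its underside. A bystander.
- spanner: A small steel spanner lying down, 120 mm long, 8 mm thick; origin at the middle of its underside. A bystander.

How it is judged (in metres and radians):
At the end, for the whole second after the job is handed in: The handle stands at the mark (within 4 mm to either side of the line from the axis to the red mark) and the lock is on with its tooth at least 2.3 mm down in the notch there; the robot has let go (x of handle in the frame of stand below -0.08 m and y of handle in the frame of stand between -0.004 and 0.004 m and z of tooth_pin in the frame of stand below 0.0497 m); the robot touches nothing.
It fails at once if the lock's tooth is loaded with more than 45 N by forcing the turntable (contact force between tooth_pin and turntable above 45 N).
It fails at once if the lock's cap is pressed with more than 50 N (contact force between anything else and lock_cap_c0 above 50 N).
It fails at once if the panel is touched (contact force between any of the fingers, the arm and turntable_c6 above 0.5 N).
It fails at once if a bystander is pushed more than 15 mm (distance of any of jar_white, jar_orange, vial, tape_roll, clean_cup, spare_panel, knife, spanner from where it was at the start of the episode above 0.015 m).
It also fails if it takes over 64 s, if anything falls off the work surface, if the arm or the gripper's body presses on something with over 40 N, if the wrist force passes 120 N, or if a joint passes its speed limit or range.

### The arm

A 6-joint arm with a two-finger parallel gripper is mounted at the origin on the work surface. World frame = base frame: x ahead of the robot, y to its left, z up, the work surface at z = 0. Lengths are in mm, angles in rad, forces in N, time in s.
With the tool pointing down it reaches from about 350 to 925 mm from the base axis. Payload 6.4 kg.
Tool frame: the origin (TCP) lies on the mounting face of the last link; the fingertips stand ahead of it and the grasp point (between the pads) lies 155 mm ahead of it (bot.nose_length is the z of the fingertips in the tool frame, in mm); z points along the fingers, y is the direction in which the jaws open and shut (so a half turn about z gives the same grasp; the last joint's range is limited). The gripper opens to 85 mm and grips with 20 to 120 N. Pads are 22 mm wide; open, the fingers measure 114 mm over their backs; the gripper's body (76 mm by 85 mm) begins 54 mm behind the grasp point. The pads swing forward as they close: fully open they stand 13 mm farther back than shut.
Start: joints at [-0.174, 0.245, 1.558, -0, 1.339, -0.174], TCP at [650.012, 0.004, 404.69] pointing down, gripper open.
Joint ranges: [-3.13, 3.13], [-1.02, 2.26], [0.13, 2.54], [-0.95, 4.09], [0.21, 2.88], [-2.74, 2.74]. Speed limits (rad/s): [2.57, 2.57, 3.14, 3.14, 3.14, 3.14].

### API

Orientations are given as a unit quaternion [x, y, z, w].
In Python, from workcell import bot gives the robot as it stands. Calls block until the motion is done:
- bot.movep(position, orientation): joint-space move of the TCP to a pose.
- bot.movel(position, rotation=None, feed=150): straight line of the TCP; rotation=None keeps the orientation; feed is the mean speed in mm/s.
- bot.goto_joints(angles): joint-space move.
- bot.gripper_to(opening): finger opening in mm; the grip force is fixed at half the most; returns when the fingers have stopped.
- bot.dwell(seconds).
- bot.solve_ik(position, orientation): joint angles nearest the present ones, or None.
- bot.get_obs(): the state.
- bot.capture(name): name is "scene" or "side" or "wrist"; returns the picture (420x560x3 uint8, red, green, blue); there is no depth.
- bot.get_calibration(name): a dict with "fovy" (degrees; the focal length in pixels is half the picture's height over the tangent of half this angle, whatever the lens; pixels are square), "cx", "cy" (the principal point, pixels), "D" ([k1, k2, p1, p2, k3] as OpenCV has them; the pictures are not rectified), "world_to_cam" (4x4, takes a point from world to camera coordinates); the wrist camera has in their place "mount" (4x4, takes a point from camera to tool coordinates, whose origin is the TCP and whose axes are the flange's). Camera axes: x right, y down, z forward; pixel columns grow to the right and rows downward; lengths in mm; the calibration is good to about 2 mm. A picture is of the moment at which its call begins: read the wrist's pose just before it. get_calibration takes no time and is no camera call.
A pose or a line that the arm cannot do raises bot.MotionError and nothing moves.
- bot.sign_off(): hands the job in, once; it reports no verdict.
Trained networks look in the newest picture that a camera, given by its name, has taken for a name from the list of things; names that differ only in an ending like _2 or _b are one class to them, and where a whole thing is asked for, a point or a joint stands for the part that bears it (a point fixed in the world has none). Each returns a list of dicts, best first, with "conf" (0 to 1); they miss things now and then, are a little off and sometimes report something else, mostly with a low value. They report only what shows in the picture. A call takes as long as a camera call.
- bot.recognise(thing, camera): "position" ([column, row] in pixels, amid what is visible of it).
- bot.pinpoint(thing, camera): "position" ([column, row] in pixels: a listed point, or the origin of a listed thing).
The state is a dict: "clock": time; "q": joint angles; "dq": joint speeds; "joint_torque": joint torques, N m; "eef_pos": TCP position; "eef_rot": TCP orientation; "wrist_force": force on the tool from outside, world axes, zero at the start; "torque": the same for the moment, N m; "width": finger opening in mm.
Only numpy, scipy, OpenCV 4.12 (cv2) and the standard library are available. Lean on these libraries where they do the work, as an engineer would, in place of code of your own. Each camera call takes 0.05 s, during which the arm holds its last target.

## Working session

There is one attempt and no reset: what is moved stays moved. The work goes in short steps, each a Python script; the robot and the scene stay as the last script left them, time stands still between calls to the robot, and variables do not carry over. Pictures are saved under pics/ and viewed, and the job is handed in when it is done.

```bash
ls; mkdir -p pics
cat > h.py <<'E'
import numpy as np, cv2
from workcell import bot
from scipy.spatial.transform import Rotation as R
def cap(cam,name):
    o=bot.get_obs(); im=bot.capture(cam); cv2.imwrite(f'pics/{name}.png',im[:,:,::-1]); return o
def K(c):
    f=210/np.tan(np.radians(c['fovy'])/2); return np.array([[f,0,c['cx']],[0,f,c['cy']],[0,0,1.]])
def cam(name,o=None):
    c=bot.get_calibration(name)
    if 'world_to_cam' in c: W=np.array(c['world_to_cam'])
    else:
        T=np.eye(4);T[:3,:3]=R.from_quat(o['eef_rot']).as_matrix();T[:3,3]=o['eef_pos']
        W=np.linalg.inv(T@np.array(c['mount']))
    return K(c),np.array(c['D'],float),W
def proj(P,C):
    k,D,W=C; P=np.atleast_2d(np.array(P,float))
    return cv2.projectPoints(P,cv2.Rodrigues(W[:3,:3])[0],W[:3,3],k,D)[0].reshape(-1,2)
def ray(px,C):
    k,D,W=C; u=cv2.undistortPoints(np.array([[px]],float),k,D).ravel()
    Ri=W[:3,:3].T; return -Ri@W[:3,3],Ri@np.array([u[0],u[1],1])
def atz(px,z,C):
    o,d=ray(px,C); return o+d*(z-o[2])/d[2]
E
python3 - <<'E'
from h import *
Z=dict(handle=92,panel=69,mark=19,lock_top=104,bush=None,jar_white=0,jar_orange=0,vial=18,tape_roll=0,clean_cup=0,spare_panel=0,knife=0,spanner=0,stand=0)
for c in ['scene','side','wrist']:
    o=cap(c,c+'0'); C=cam(c,o)
    for n,z in Z.items():
        if c!='scene' and n not in('handle','panel','mark','lock_top','stand'):continue
        r=bot.pinpoint(n,c)[:2]
        for d in r: print(c,n,round(d['conf'],2),np.round(d['position'],1), None if z is None else np.round(atz(d['position'],z,C),1))
print(bot.nose_length,o['clock'],o['eef_rot'],o['wrist_force'])
E
```

```text
pics
scene handle 0.8 [320.9 201.1] [600.6  74.7  92. ]
scene handle 0.17 [238.2 368.4] [ 674.8 -425.1   92. ]
scene panel 0.93 [291.8 222.3] [562.4 -18.2  69. ]
scene panel 0.18 [156.  322.1] [ 444.3 -441.1   69. ]
scene mark 0.73 [261.9 206.3] [439.9  13.7  19. ]
scene lock_top 0.35 [345.4 231.2] [707.4  13.1 104. ]
scene bush 0.91 [266.1 246.8] None
scene jar_white 0.65 [263.8 247.9] [519.3 -95.1  -0. ]
scene jar_white 0.52 [344.5 230.2] [684.8  85.6   0. ]
scene tape_roll 0.66 [277.9 138. ] [309.7 306.9   0. ]
scene clean_cup 0.78 [238.  366.8] [ 652.6 -405.3    0. ]
scene clean_cup 0.25 [160.3 253.7] [ 285.1 -272.1    0. ]
scene spare_panel 0.73 [157.8 255.5] [ 283.1 -280.4   -0. ]
scene knife 0.55 [381.6 168.5] [676.2 375.3   0. ]
scene spanner 0.98 [155.5 322.2] [ 411.8 -430.8    0. ]
scene stand 0.81 [289.4 232.4] [552.6 -10.    0. ]
side handle 0.61 [227.9 221.4] [591.   69.1  92. ]
side mark 0.67 [295.6 239.2] [430.6  14.2  19. ]
side lock_top 0.55 [265.5 183.9] [ 532.5 -111.2  104. ]
side stand 0.69 [245.9 211.1] [ 595.2 -126.4    0. ]
side stand 0.58 [246.6 237.4] [563.5   1.7   0. ]
wrist handle 0.95 [205.5 116.8] [590.2  72.8  92. ]
wrist panel 0.91 [183.4 207.1] [558.4 -12.8  69. ]
wrist panel 0.28 [160.9 309.5] [ 523.  -129.6   69. ]
wrist mark 0.72 [ 86.3 170.5] [433.7  17.3  19. ]
wrist lock_top 0.79 [160.8 309.4] [ 537.5 -106.8  104. ]
wrist stand 0.65 [205.2 189.6] [565.6  -9.6   0. ]
173.4 1.05 [7.07097998e-01 7.07115563e-01 1.31377160e-05 2.20196079e-05] [ 0.11327522 -0.08776387  0.2304242 ]
```

View pics/wrist0.png

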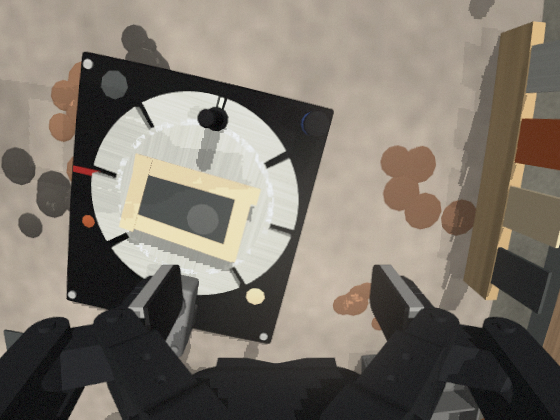

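View pics/scene0.png

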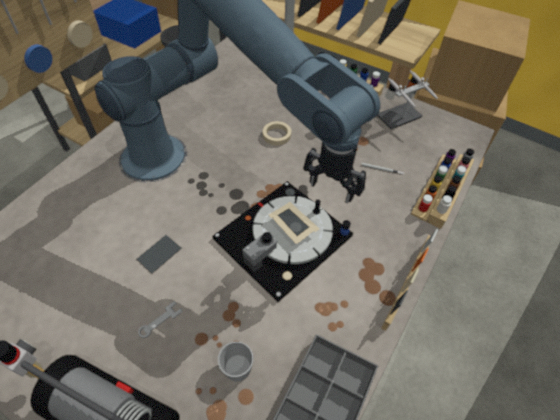

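View pics/side0.png

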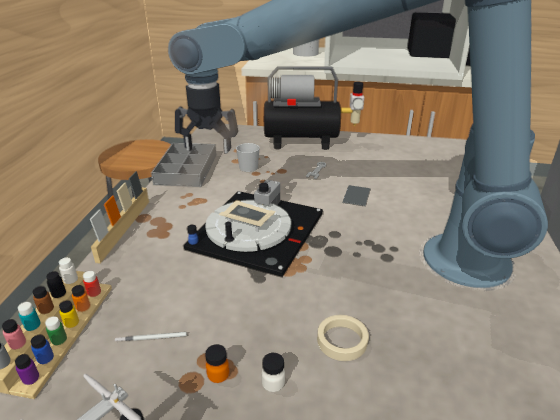

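The wrist picture shows the board, with the post at about (210,117), the red mark at (84,170) and the lock housing under the left finger at about (165,300). The bystanders are well clear, except the vial on the board's corner. I'll take one centred wrist view with the jaws shut, then fit the stand pose.

```bash
cat >> h.py <<'E'
from scipy.optimize import least_squares
def model(p):
    x,y,a,t=p; c,s=np.cos(a),np.sin(a)
    f=lambda X,Y,Z:[x+c*X-s*Y,y+s*X+c*Y,Z]
    return dict(panel=f(0,0,69),mark=f(-131,0,19),lock_top=f(0,-100,104),stand=f(0,0,0),handle=f(90*np.cos(np.pi-t),90*np.sin(np.pi-t),92))
def fit(obs,p0=(558,-13,-.237,1.69)):
    # obs: list (name, px, C, sigma)
    def r(p):
        m=model(p); return np.concatenate([(proj(m[n],C)[0]-px)/s for n,px,C,s in obs])
    s=least_squares(r,p0,loss='soft_l1',x_scale=[10,10,.1,.1]); return s.x,r(s.x).reshape(-1,2)
E
python3 - <<'E'
from h import *
o=bot.get_obs(); q=o['eef_rot']
bot.gripper_to(0)
obs=[]
def add(c,o,tag):
    C=cam(c,o)
    for n in ['handle','panel','mark','lock_top','stand']:
        r=[d for d in bot.pinpoint(n,c) if d['conf']>.5][:1]
        if r: obs.append((n,np.array(r[0]['position']),C,1.)); print(tag,n,np.round(r[0]['position'],1))
o=cap('side','side1'); add('side',o,'s')
bot.movep([560,-50,405],q)
o=cap('wrist','wrist1'); add('wrist',o,'w1')
x,r=fit(obs); print(x,np.degrees(x[2:])); print([(a[0],np.round(b,1)) for a,b in zip(obs,r)])
wo=[a for a in obs if a[2] is not obs[0][2]]
x,r=fit(wo); print(x,np.degrees(x[2:])); print([(a[0],np.round(b,1)) for a,b in zip(wo,r)])
print(o['clock'],o['eef_pos'],o['q'],o['width'],o['wrist_force'])
E
```

```text
s handle [229.1 222.7]
s panel [247.  209.6]
s mark [292.6 237.4]
s lock_top [264.  185.5]
s stand [251.1 236.2]
w1 handle [311.1  51. ]
w1 panel [278.6 155.1]
w1 mark [159.1 124.5]
w1 lock_top [256.1 265. ]
w1 stand [281.1 148.1]
[ 5.62759272e+02 -1.18600240e+01 -2.15981247e-01  1.64806786e+00] [-12.37481392  94.42733275]
[('handle', array([-0.9, -0.1])), ('panel', array([0. , 3.3])), ('mark', array([1.3, 2.1])), ('lock_top', array([-1.8, -1.6])), ('stand', array([-3.1, -1.7])), ('handle', array([-0.3,  0.3])), ('panel', array([ 0.1, -0.8])), ('mark', array([1.3, 0.1])), ('lock_top', array([-0.3,  0.1])), ('stand', array([-2.9,  0.3]))]
[ 5.62850098e+02 -1.17722102e+01 -2.14976204e-01  1.65024818e+00] [-12.31722921  94.5522557 ]
[('handle', array([-0.1,  0.2])), ('panel', array([ 0.2, -0.9])), ('mark', array([1.3, 0.1])), ('lock_top', array([-0.1,  0. ])), ('stand', array([-2.8,  0.2]))]
2.9083 [559.64467597 -50.30717119 405.38991414] [-2.91446271e-01  3.91334193e-02  1.78526219e+00  2.73548628e-04
  1.31624661e+00 -2.90523214e-01] 0.12164402517141311 [-0.24325087 -0.16771249  0.72776658]
```

View pics/wrist1.png

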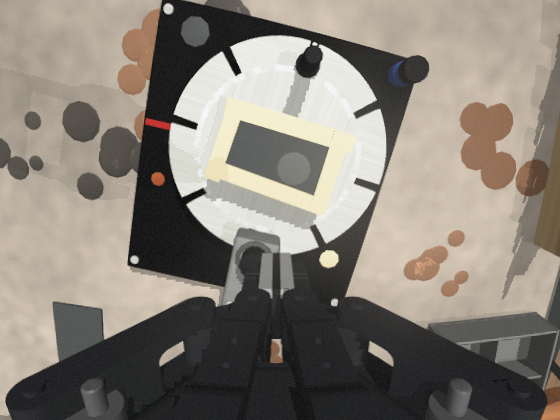

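```bash
cat >> h.py <<'E'
P=np.array([562.85,-11.77,-0.215]) # stand pose
NL=173.4
q0=R.from_quat([.70710678,.70710678,0,0])
def ori(phi): return (R.from_euler('z',phi)*q0).as_quat()
def st(X,Y):
    c,s=np.cos(P[2]),np.sin(P[2]); return np.array([P[0]+c*X-s*Y,P[1]+s*X+c*Y])
def F(): return np.array(bot.get_obs()['wrist_force'])
E
python3 - <<'E'
from h import *
xy=st(0,-100); print(xy)
bot.movep([*xy,114+NL],ori(P[2])); bot.dwell(.3)
o=bot.get_obs(); f0=np.array(o['wrist_force']); print(o['eef_pos'],f0,o['clock'])
z=112.
while z>95:
    bot.movel([*xy,z+NL],feed=40); 
    o=bot.get_obs(); df=o['wrist_force']-f0
    print(z,round(o['eef_pos'][2]-NL,2),np.round(df,2),round(o['clock'],2))
    if df[2]>2: break
    z-=1
E
```

```text
[ 541.51525717 -109.46763942]
[ 542.1948522  -109.13364634  289.03252691] [ 0.62547298  0.12540872 -0.18793247] 4.1
112.0 111.98 [-0.05  0.13  0.15] 4.35
111.0 110.86 [-0.26  0.47 -0.21] 4.6
110.0 109.87 [ 0.2  -0.53  0.16] 4.85
109.0 108.89 [-1.17 -0.27 -0.6 ] 5.1
108.0 107.91 [-0.48  0.28  0.78] 5.35
107.0 106.91 [-0.14 -1.43  0.09] 5.6
106.0 105.92 [-0.75 -0.15  0.37] 5.85
105.0 104.91 [-0.62 -0.36  0.18] 6.1
104.0 104.09 [-1.09 -1.04  0.39] 6.35
103.0 103.41 [-2.27  0.52  3.75] 6.6
```

```bash
cat >> h.py <<'E'
def hpose(t,tipz=72,r=90):
    """t = rad from the mark (positive = start side)"""
    a=np.pi-t; xy=st(r*np.cos(a),r*np.sin(a)); return [*xy,tipz+NL],ori(a+P[2]-np.pi/2)
E
python3 - <<'E'
from h import *
xy=st(0,-100)
bot.movel([*xy,150+NL],feed=150); bot.gripper_to(60)
t0=1.650
p,q=hpose(t0,130); bot.movep(p,q); bot.dwell(.2)
o=cap('wrist','w2'); C=cam('wrist',o); d=bot.pinpoint('handle','wrist'); print([(x['conf'],x['position']) for x in d], [atz(x['position'],92,C) for x in d[:1]], model([*P,t0])['handle'])
print(o['eef_pos'],p,o['q'],o['clock'])
E
```

```text
[(0.8, [278.7, 237.6])] [array([591.58059597,  73.29869575,  92.        ])] [np.float64(588.9480047752827), np.float64(74.36300265722379), 92]
[589.04391537  72.86679298 303.70375512] [np.float64(588.9480047752827), np.float64(74.36300265722379), 303.4] [-6.77702099e-02  2.25427821e-01  1.77717789e+00 -1.55309981e-04
  1.13851590e+00  2.28626892e-01] 8.65
```

View pics/w2.png

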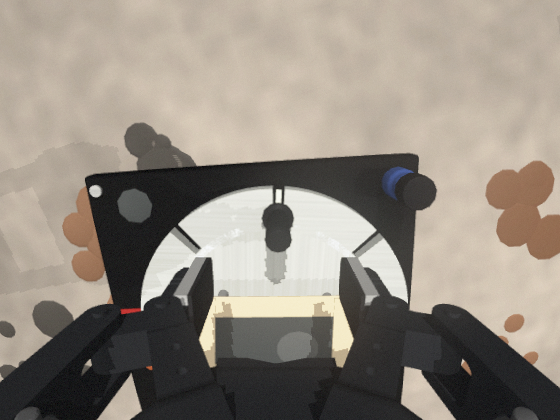

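The post shows at (278,238), centred between the open fingers, and the tips stay above the panel. Next I'll descend, cage the post loosely and turn it, watching the force.

Run:
```python
from h import *
t0=1.650
p,q=hpose(t0,73); bot.movel(p,q,feed=80); bot.dwell(.2)
f0=F(); print(f0)
bot.gripper_to(20); bot.dwell(.1)
o=bot.get_obs(); print(o['width'],o['wrist_force']-f0,o['clock'])
ts=np.linspace(t0,0,13)[1:]
for t in ts:
    p,q=hpose(t,73); bot.movel(p,q,feed=60)
    o=bot.get_obs(); df=o['wrist_force']-f0
    print(round(np.degrees(t),1),np.round(df,2),np.round(np.array(o['eef_pos'])-p,2),round(o['clock'],2))
    if np.linalg.norm(df)>10: print('STOP');break
cap('scene','s3')
```

```text
[0.20850633 0.74493563 0.51475289]
19.844624422391767 [-0.67717007 -1.33701904 -0.49930091] 10.375
86.7 [-0.11 -0.84 -0.65] [-0.2   0.08 -0.19] 10.73
78.8 [-0.45 -1.09 -0.14] [ 0.13 -0.04  0.02] 11.09
70.9 [-1.13 -0.74 -1.2 ] [ 0.18 -0.04  0.  ] 11.45
63.0 [-1.59 -0.86 -0.79] [ 0.2  -0.04 -0.02] 11.81
55.1 [-0.13 -0.78 -0.77] [ 0.21 -0.02 -0.02] 12.17
47.3 [ 0.2  -0.78  0.53] [0.25 0.01 0.01] 12.53
39.4 [-0.42 -0.92 -1.26] [0.26 0.02 0.02] 12.88
31.5 [-0.65 -1.93 -1.52] [0.27 0.05 0.05] 13.24
23.6 [-1.06 -0.32 -0.91] [0.27 0.11 0.08] 13.6
15.8 [-0.15 -0.56 -0.55] [0.23 0.11 0.07] 13.96
7.9 [ 0.41 -1.85  0.04] [0.22 0.14 0.08] 14.32
0.0 [-0.6  -0.53 -0.4 ] [0.19 0.16 0.09] 14.68
```

View pics/s3.png

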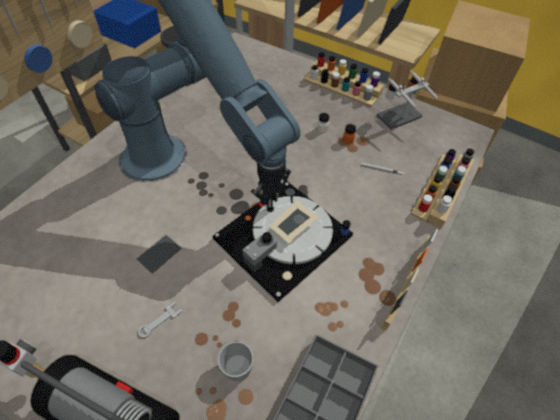

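The disc turned freely past the 90° and 45° notches, so the lock is off. Now I'll centre the post with a grip, let go, rise and measure from above.

```bash
python3 - <<'E'
from h import *
bot.gripper_to(15); o=bot.get_obs(); print(o['width'],o['wrist_force']); bot.dwell(.1); bot.gripper_to(40)
p,q=hpose(0,120); bot.movel(p,feed=120)
bot.gripper_to(0)
obs=[]
for i,xy in enumerate([(560,-50),(545,-75)]):
    bot.movep([*xy,405 if i==0 else 370],ori(0)); bot.dwell(.3)
    o=cap('wrist',f'w4{i}'); C=cam('wrist',o)
    for n in ['handle','panel','mark','lock_top']:
        r=[d for d in bot.pinpoint(n,'wrist') if d['conf']>.5][:1]
        if r: obs.append((n,np.array(r[0]['position']),C,1.)); print(n,np.round(r[0]['position'],1))
    x,r=fit(obs,(563,-12,-.215,0)); print(x,np.degrees(x[2:])); print([(a[0],np.round(b,1)) for a,b in zip(obs,r)])
print(o['clock'])
E
cd pics; python3 -c "
import cv2
a=cv2.imread('w40.png')[60:260,80:360];cv2.imwrite('w40c.png',cv2.resize(a,None,fx=2.8,fy=2.8,interpolation=2))"
```

```text
15.136396855097917 [-0.02597546  0.66353446  0.74861812]
handle [172.2 131.8]
panel [280.4 158.4]
mark [161.5 124.2]
lock_top [249.1 263.5]
[ 5.61021378e+02 -1.46887226e+01 -2.57309956e-01  2.68370614e-02] [-14.74277453   1.53765035]
[('handle', array([5.1, 0.2])), ('panel', array([-3.1, -0.5])), ('mark', array([-1.4, -1.6])), ('lock_top', array([0.7, 4.2]))]
handle [176.8 101.9]
panel [296.  129.1]
mark [158.6  97.5]
lock_top [265.2 253. ]
[ 5.60659924e+02 -1.23028471e+01 -2.33135480e-01  4.52379727e-03] [-13.35767907   0.25919449]
[('handle', array([3.6, 2.2])), ('panel', array([-3.5, -3. ])), ('mark', array([-2.4, -0.9])), ('lock_top', array([2.8, 2.4])), ('handle', array([ 1.1, -0.6])), ('panel', array([-2.5, -0.1])), ('mark', array([-0.2, -0.9])), ('lock_top', array([0. , 2.5]))]
18.7333
```

View pics/w40c.png

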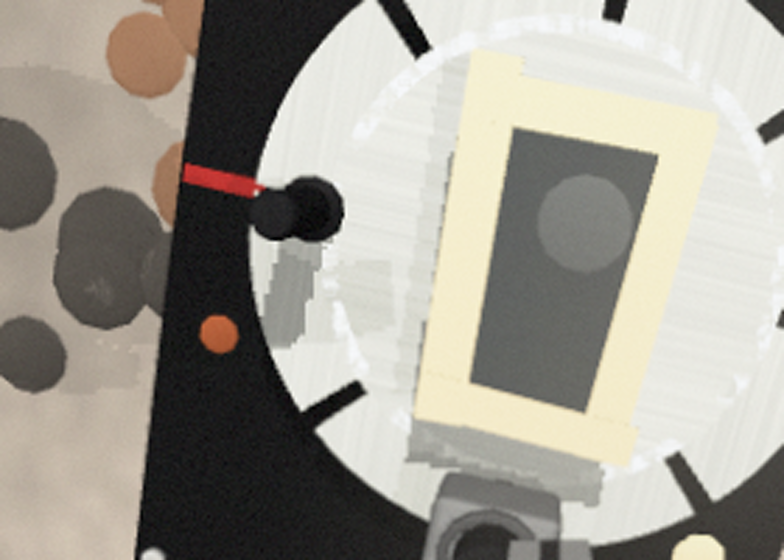

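```bash
cat > m.py <<'E'
from h import *
import sys
def measure(name,o,p0):
    im=cv2.imread(f'pics/{name}.png')[:,:,::-1].astype(int); C=cam('wrist',o)
    red=(im[...,0]>140)&(im[...,1]<70)&(im[...,2]<80)
    n,l,s,c=cv2.connectedComponentsWithStats(red.astype(np.uint8)); i=1+np.argmax(s[1:,4]); ys,xs=np.where(l==i)
    W=np.array([atz((x,y),19,C)[:2] for x,y in zip(xs,ys)]); m=W.mean(0)
    u,sv,vt=np.linalg.svd(W-m); d=vt[0]
    ext=np.ptp((W-m)@d)
    # disc rim: scan radially from approx centre at z=42
    pts=[]; g=im.mean(2)
    for a in np.arange(0,2*np.pi,np.radians(3)):
        rr=np.arange(104,120,.25)
        px=proj([[p0[0]+r*np.cos(a),p0[1]+r*np.sin(a),42] for r in rr],C)
        if px.min()<1 or px[:,0].max()>558 or px[:,1].max()>418: continue
        v=cv2.remap(g.astype(np.float32),px[:,:1].astype(np.float32),px[:,1:].astype(np.float32),1).ravel()
        if v[:8].mean()<170 or v[-8:].mean()>80: continue
        k=np.argmax(v<120); pts.append(atz(px[k],42,C)[:2])
    pts=np.array(pts)
    s=least_squares(lambda p:np.hypot(*(pts-p[:2]).T)-p[2],[*p0[:2],112],loss='soft_l1',f_scale=.5)
    ax=s.x[:2]; v=m-ax
    print(name,'axis',ax.round(2),'R',s.x[2].round(2),len(pts),'mark',m.round(2),'ext',ext.round(1),'dist',np.hypot(*v).round(1),'ang to mark',np.degrees(np.arctan2(v[1],v[0])).round(2),'mark line',np.degrees(np.arctan2(d[1],d[0]))%180)
    return ax,np.degrees(np.arctan2(v[1],v[0])),C,im
E
python3 - <<'E'
from m import *
o=bot.get_obs(); measure('w41',o,[562,-12])
o2=dict(o); o2['eef_pos']=[560,-50,405]; o2['eef_rot']=ori(0); measure('w40',o2,[562,-12])
print(o['eef_pos'])
a=cv2.imread('pics/w41.png')[30:210,100:240];cv2.imwrite('pics/w41c.png',cv2.resize(a,None,fx=4,fy=4,interpolation=0)[:600])
E
```

```text
w41 axis [560.59 -13.7 ] R 112.29 64 mark [430.04  17.61] ext 26.3 dist 134.3 ang to mark 166.51 mark line 166.92310485257616
w40 axis [561.87 -13.97] R 112.72 81 mark [432.16  17.09] ext 28.1 dist 133.4 ang to mark 166.53 mark line 166.3866178025239
[545.07935079 -74.86521852 370.19271433]
```

View pics/w41c.png

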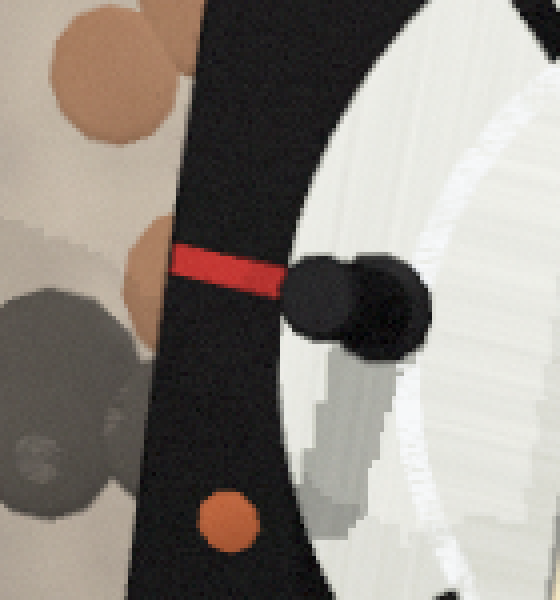

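Run:
```python
from m import *
o=bot.get_obs(); C=cam('wrist',o)
for px,nm in [((180,104.2),'w41')]:
    h=atz(px,92,C)[:2]; v=h-[560.59,-13.7]; print(h,np.hypot(*v),np.degrees(np.arctan2(v[1],v[0])))
o2=dict(o); o2['eef_pos']=[560,-50,405]; o2['eef_rot']=ori(0); C=cam('wrist',o2)
h=atz((177,136.8),92,C)[:2]; v=h-[561.87,-13.97]; print(h,np.hypot(*v),np.degrees(np.arctan2(v[1],v[0])))
```

```text
[474.05805827   6.69332407] 88.90255680527395 166.73886097351323
[474.31942899   6.31345279] 89.86946612123113 166.95601200851604
```

Fitting the rim and the red line gives the axis at (561,-14), the mark at 166.5° and the post at about 166.8°. That 0.3° difference is about 0.5 mm. Next I'll press the lock gently to its stop.

```bash
sed -i 's/^P=.*/P=np.array([561.3,-13.6,-0.2355])/' h.py
python3 - <<'E'
from h import *
xy=st(0,-100); print(xy)
bot.movep([*xy,112+NL],ori(P[2])); bot.dwell(.3); f0=F(); print(f0)
bot.movel([*xy,105+NL],feed=40)
zs=list(np.arange(104,94,-1.))+list(np.arange(94,89,-.4))
pz=None
for z in zs:
    bot.movel([*xy,z+NL],feed=20); o=bot.get_obs(); df=o['wrist_force']-f0
    print(round(z,1),round(o['eef_pos'][2]-NL,2),np.round(df,2))
    if df[2]>14: print('stop');break
bot.dwell(.1); print(F()-f0)
bot.movel([*xy,106+NL],feed=30); bot.dwell(.2); f0=F(); print('clock',bot.get_obs()['clock'])
for z in np.arange(105,95,-1.):
    bot.movel([*xy,z+NL],feed=30); o=bot.get_obs(); df=o['wrist_force']-f0
    print('probe',z,round(o['eef_pos'][2]-NL,2),np.round(df,2))
    if df[2]>2.5: break
bot.movel([*xy,125+NL],feed=80); print('clock',bot.get_obs()['clock'])
E
```

```text
[ 537.96707864 -110.83977983]
[-0.32628553  0.84693558 -0.50628493]
104.0 104.09 [ 0.4  -1.34  1.12]
103.0 103.28 [-1.62 -0.25  3.67]
102.0 102.14 [-0.12 -0.55  3.42]
101.0 101.07 [-0.53 -0.39  4.17]
100.0 100.06 [-0.24 -0.68  4.16]
99.0 99.05 [-0.2  -0.24  4.87]
98.0 98.05 [-0.03 -0.12  4.36]
97.0 97.07 [-0.99 -0.68  5.7 ]
96.0 96.13 [ 0.02 -0.22  6.47]
95.0 95.15 [ 0.85 -0.59  6.07]
94.0 94.19 [ 0.09 -1.11  6.66]
93.6 93.84 [-0.91 -0.45  6.07]
93.2 93.45 [-0.03 -0.47  5.88]
92.8 93.06 [-0.13 -0.45  6.36]
92.4 92.65 [ 0.1  -0.8   6.56]
92.0 92.28 [-0.81 -0.5   6.85]
91.6 92.04 [-0.69  0.22  7.22]
91.2 92.0 [-1.9   0.99  9.36]
90.8 91.97 [-3.49  0.48 12.86]
90.4 91.93 [-4.31  1.13 14.5 ]
stop
[-4.91778874  1.31444791 15.30286279]
clock 26.0333
probe 105.0 104.83 [-0.28  0.78  0.01]
probe 104.0 103.92 [-0.7   0.36  0.97]
probe 103.0 102.92 [-0.64  0.48 -1.37]
probe 102.0 101.92 [1.15 0.45 0.63]
probe 101.0 100.9 [0.68 1.34 0.48]
probe 100.0 99.88 [-0.46  0.37  1.49]
probe 99.0 98.93 [0.82 0.03 0.04]
probe 98.0 98.02 [0.76 0.62 0.38]
probe 97.0 97.43 [-2.28  1.34  4.48]
clock 28.7833
```

The cap now sits at 98 mm, so the lock is on. Next I'll feel whether the tooth is in the notch, with a loose cage and small steps under a force limit.

```bash
cat > wig.py <<'E'
from h import *
hx=np.array([474.95,7.43])   # where the gripper centred the post
a=np.radians(166.4); tang=np.array([-np.sin(a),np.cos(a)]) # anticlockwise +
q=ori(a-np.pi/2); z=73+NL
def to(s,feed=10): bot.movel([*(hx+s*tang),z],feed=feed)
E
python3 - <<'E'
from wig import *
bot.movep([537.97,-110.84,140+NL],ori(P[2])); bot.gripper_to(45)
bot.movep([*hx,125+NL],q); bot.movel([*hx,z],feed=100); bot.dwell(.3); 
bot.gripper_to(20); bot.dwell(.2); f0=F(); o=bot.get_obs(); print(f0,o['width'],o['clock'])
for sg in (1,-1):
    for s in np.arange(.8,6.1,.4):
        to(sg*s); o=bot.get_obs(); e=(np.array(o['eef_pos'])[:2]-hx)@tang; f=(o['wrist_force']-f0)[:2]@tang
        print(round(sg*s,1),round(e,2),round(f,2))
        if abs(f)>5: break
    to(0,20)
print(bot.get_obs()['clock'])
E
```

```text
[-0.48936139 -0.80842296  0.80303728] 20.11089562676275 32.3167
0.8 0.84 -1.55
1.2 1.24 -1.42
1.6 1.62 -1.5
2.0 1.98 -1.54
2.4 2.35 -1.98
2.8 2.65 -3.37
3.2 2.96 -6.85
-0.8 -0.74 -1.2
-1.2 -1.19 -1.13
-1.6 -1.6 -1.57
-2.0 -2.02 -0.59
-2.4 -2.38 -1.09
-2.8 -2.82 -1.2
-3.2 -3.24 -0.45
-3.6 -3.63 0.06
-4.0 -3.92 0.25
-4.4 -4.21 3.93
-4.8 -4.52 5.39
37.5167
```

Run:
```python
from wig import *
to(-.7); f0=F(); bot.gripper_to(16.5); bot.dwell(.2); o=bot.get_obs(); print(o['width'],o['wrist_force']-f0)
# short recheck within a tight cage: both stops still there?
for sg in (1,-1):
    for s in np.arange(.4,3.4,.3):
        to(-.7+sg*s); f=(F()-f0)[:2]@tang; print(round(-.7+sg*s,1),round(f,2))
        if abs(f)>7: break
    to(-.7)
bot.gripper_to(40); bot.movel([*(hx-.7*tang),130+NL],feed=120)
bot.gripper_to(0)
bot.movep([545,-75,370],ori(0)); bot.dwell(.3); o=cap('wrist','w5')
from m import measure
ax,am,C,im=measure('w5',o,[561,-13.8])
print(o['clock'])
a=cv2.imread('pics/w5.png')[30:180,100:300];cv2.imwrite('pics/w5c.png',cv2.resize(a,None,fx=4,fy=4,interpolation=0))
print(proj([[*(ax+89.5*np.array([np.cos(np.radians(am)),np.sin(np.radians(am))])),92]],C))
```

```text
16.944696075883275 [ 0.18027468  0.8840795  -0.88796633]
-0.3 -0.68
0.0 -0.49
0.3 -0.25
0.6 -0.81
0.9 -2.58
1.2 -4.39
1.5 -5.78
1.8 -6.68
2.1 -7.7
-1.1 0.58
-1.4 0.88
-1.7 0.24
-2.0 0.56
-2.3 2.85
-2.6 3.52
-2.9 5.95
-3.2 6.96
-3.5 7.48
w5 axis [561.62 -13.72] R 112.63 65 mark [430.74  17.6 ] ext 26.2 dist 134.6 ang to mark 166.54 mark line 166.24624525358666
46.4083
[[181.06835869 103.76142571]]
```

View pics/w5c.png

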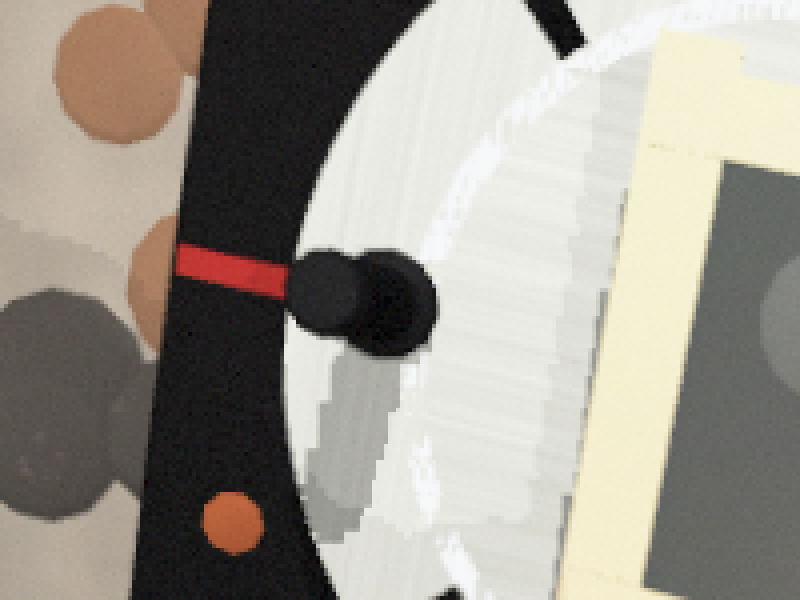

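The post top shows at (181,103), against a prediction of (181,103.8) on the mark line. The robot is clear of everything, so I'm handing in.

```bash
python3 -c "
from workcell import bot
bot.sign_off(); print(bot.get_obs()['clock'])"
```

```text
the job is handed in; nothing more can be done
the job is handed in; nothing more can be done
```

The handle is at the red mark with the lock on. The job was handed in at about 46 s on the robot's clock; `sign_off` gives no verdict.

- **Lock at the start:** I felt the cap at 104 mm, so the lock was off. The handle then turned about 94° to the mark at under about 3 N, with no stop at the notches it passed.
- **Locking:** I pressed the cap once to its stop at 92 mm, with about 15 N. A second touch found the cap at 98 mm, so the lock is on.
- **Tooth in the notch:** With a loose grip the post moved freely about 2.9 mm, then met a firm stop on each side at up to 7.7 N. I left it in the middle of that play. That is a little more play than I expected from the 1° in the brief. The tooth's depth can't be seen, so I inferred it from these stops.
- **Position:** In the last wrist picture the post top is within about 1 mm of the line from the axis to the mark.
- **What disagreed:** The network's points for the handle and the panel were up to about 5 pixels off. For the final alignment I used my own fits of the disc rim and the red line, plus the post's position read off the picture.
- **Panel and bystanders:** By plan the fingertips stayed above the panel's top at the handle and outside it at the lock. I did not re-check every bystander in pictures at the end.

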